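# Slide the sorter's doors to free the square hole and post the block

### The arm

A 7-joint arm with a two-finger parallel gripper is mounted at the origin on the work surface. World frame = base frame: x ahead of the robot, y to its left, z up, the work surface at z = 0. Lengths are in mm, angles in rad, forces in N, time in s.
With the tool pointing down it reaches from about 400 to 875 mm from the base axis. Payload 4.4 kg.
Tool frame: the origin (TCP) lies midway between the tips of the shut fingers; the grasp point (between the pads) lies ctrl.grip_depth behind it (ctrl.grip_depth is the distance from the TCP to the grasp point, in mm); z points along the fingers, y is the line along which they close (so a half turn about z gives the same grasp; the last joint's range is limited). The gripper opens to 85 mm and grips with 20 to 120 N. Pads are 22 mm wide; open, the fingers measure 114 mm over their backs; the gripper's body (76 mm by 85 mm) begins 54 mm behind the grasp point. The pads swing forward as they close: fully open they stand 13 mm farther back than shut.
Start: joints at [1.219, 0.628, 0.038, 1.517, -0.027, 0.996, -0.02], TCP at [183.279, -623.64, 231.313] pointing down, gripper open.
Joint ranges: [-3.06, 3.06], [-0.37, 2.12], [-1.25, 1.32], [0.18, 2.47], [-1.1, 4.24], [0.23, 1.98], [-2.94, 2.94]. Speed limits (rad/s): [2.57, 2.57, 3.14, 3.14, 3.14, 3.14, 3.14].

### API

Orientations are given as [roll, pitch, yaw] about the fixed x, y, z axes, in that order (R = Rz(yaw) Ry(pitch) Rx(roll)).
In Python, from cell import ctrl gives the robot as it stands.
- The arm moves only by the tool carry_out, never from a script. Its argument "deltas" is one flat list of numbers, 7 for each row, row after row: the turn, a rotation vector about the tool's x, y, z in degrees, then the shift along the tool's x, y, z in m, then the closure, from -1 (fully open) to 1 (shut). In form: [wx, wy, wz, dx, dy, dz, claw, wx, wy, wz, dx, dy, dz, claw, ...]. A call has 1 to 12 rows; each row shifts and turns the commanded pose from where the row before left it, along the tool's axes as they then stand; what a row does not reach is not made up. A row lasts 1/8 s, in which the tool goes at most 62.5 mm and 10.7 degrees, less where a joint would pass 70% of its speed; a pose out of reach is approached as far as the arm can. A call with a gripper value outside its range is refused whole. The fingers move at their own pace and stop on an object; the grip force is fixed at half the most. Time passes only in rows, so rows that do not move let the fingers close. It gives the time, the measured TCP pose, the force, the opening and the grip force at its end, in the units of the state.
- ctrl.read_state(): the state, without advancing time (a new reading comes with each control period).
- ctrl.get_image(name): name is "scene" or "top"; returns the picture (400x640x3 uint8, red, green, blue); there is no depth.
- ctrl.calibration(name): a dict with "mtx" (3x3 intrinsics, pixels), "R" (3x3) and "t" (3): a world point X has camera coordinates R X + t. Camera axes: x right, y down, z forward; pixel columns grow to the right and rows downward; lengths in mm; the calibration is good to about 2 mm. A picture is of the moment at which its call begins. calibration takes no time and is no camera call.
- ctrl.finish_job(): hands the job in; it is judged then, once.
The state is a dict: "clock": time; "qpos": joint angles; "qd": joint speeds; "tau": joint torques, N m; "eef_pos": TCP position; "tool_rot": TCP orientation; "force": force on the tool from outside, world axes, zero at the start; "torque": the same for the moment, N m; "width": finger opening in mm; "gripper_force": force on a finger pad.
Only numpy, scipy, OpenCV 4.12 (cv2) and the standard library are available. Lean on these libraries where they do the work, as an engineer would, in place of code of your own. Each camera call takes 0.05 s, during which the arm holds its last target. There are 200 camera calls.

### The job

The square block on the high-chair tray belongs in the shape sorter, but its hole is under the door diagonally across from the open bay. Free that hole with as few slides as it takes: slide one door at a time into the empty bay and press it fully home until you feel it seat firmly against the frame, but gently, without ramming or forcing anything. Then post the block through the hole into the box, and leave the other things where they are.

Things in the scene. Friction and masses are not known exactly. Their poses are not given: they have to be found in the camera images.
- sorter: Birch shape sorter, 179 x 179 mm, 100.5 mm tall, held fast on the tray by suction feet, at any yaw. Origin: centre of its underside; z up, x and y along its sides. On top a frame, 155 x 155 mm inside, holds three sliding doors in four bays centred at x, y = +-40 mm. Open bay (-40, -40); square hole in bay (+40, +40), diagonally across. A small emptying door in its -x side stays shut.
- open_bay (a point): Centre of the open bay at the start, (-40, -40, 86) mm in the sorter's frame, on the lid board on which the doors slide. A round hole, 38 mm, shows there. Lips of the frame, 7 mm wide, 96.5 to 100.5 mm above the sorter's origin, hold the doors down all round: they only slide, along x or y. Two doors in a row have 5 mm of play; one not fully home may catch the next.
- square_hole (a point): Centre of the square hole (38 x 38 mm, sides along the sorter's x and y), at the top face of the 8 mm lid board: (40, 40, 86) mm in the sorter's frame. Covered by door_far at the start. The box below is empty, its floor 12 mm above the sorter's origin.
- door_x: Sliding door, 75 x 75 x 9 mm, 70 g, with an upright knob, 22 mm across, 9 to 33 mm above the origin, in its middle. Origin: centre of its underside. At the start in bay (+40, -40): slides along the sorter's -x into the open bay, with about 1 N (3 N if askew), up to a rigid stop, the frame. 4 to 6 N seats it; over 12 N is ramming. Fully home: its centre 40 mm from the sorter's middle.
- door_far: Door just like door_x, at the start over the square hole, in bay (+40, +40), diagonally across from the open bay. It cannot slide until door_x or door_y has left its bay; it then slides into that bay (along the sorter's -y or -x). A knob pinched tightly off centre, or pressed down, makes a door bind; pushed with a loose hold it runs freely.
- door_y: Door just like door_x, at the start in bay (-40, +40): slides along the sorter's -y into the open bay.
- block: Square birch block, 32 x 32 mm, 46 mm tall, about 35 g, standing on the tray (its floor is 6 mm above the table). Origin: centre of its underside, z up. It fits the square hole only, upright, with 3 mm of room on each side.
- block_center (a point): Centre of the block, 23 mm above its underside.
- beaker: Bystander: glass beaker, 68 mm across, 85 mm tall, standing on the tray. Origin: centre of its underside.
- bowl: Bystander: mustard silicone bowl, 120 mm across, 50 mm tall, on the table beside the tray. Origin: centre of its underside.
- spoon: Bystander: steel spoon, 150 mm long, lying on the table beside the tray. Origin: under its middle.
- container: Bystander: closed plastic container, 108 x 138 mm, 60 mm tall, on the table beside the tray. Origin: centre of its underside.
Not all that is in view belongs to the job. Of the things like the block, leave any that is pink, purple or white; of the rest the smaller one is meant.

How it is judged:
By the outcome, as a careful person would: the job done as asked, in the order asked, and still so for the second after the job is handed in, with the robot touching nothing.
It also fails if it takes over 58 s, if anything falls off the work surface, if the arm or the gripper's body presses on something with over 40 N, if the wrist force passes 120 N, or if a joint passes its speed limit or range.

## Working session

There is one attempt and no reset: what is moved stays moved. The work goes in short steps, Python scripts to look and compute and a tool call to move; the robot and the scene stay as the last step left them, time stands still between calls to the robot, and variables do not carry over. Pictures are saved under pics/ and viewed, at most 10 in all, crops included, and the job is handed in when it is done.

Besides the shell and the picture viewer there is one more tool, called after "Emit:" as name(argument=value, ...) on one line, values as JSON. carry_out: Moves the arm, as the interface text tells. Its arguments: {"type":"object","properties":{"deltas":{"type":"array"}},"required":["deltas"]}

```bash
ls; mkdir -p pics; python3 - <<'E'
from cell import ctrl
import cv2
for n in("scene","top"):
    cv2.imwrite(f"pics/{n}0.png",ctrl.get_image(n)[:,:,::-1])
    print(n,{k:__import__('numpy').round(v,3).tolist() for k,v in ctrl.calibration(n).items()})
print(ctrl.read_state(),ctrl.grip_depth)
E
```

```text
pics
scene {'mtx': [[388.901, 0.0, 328.577], [0.0, 388.901, 195.421], [0.0, 0.0, 1.0]], 'R': [[0.791, 0.611, 0.016], [0.424, -0.53, -0.734], [-0.44, 0.587, -0.679]], 't': [-365.525, -134.485, 1530.902]}
top {'mtx': [[500.983, 0.0, 316.224], [0.0, 500.983, 202.219], [0.0, 0.0, 1.0]], 'R': [[-0.017, -1.0, 0.005], [-0.984, 0.016, -0.178], [0.178, -0.008, -0.984]], 't': [16.286, 482.468, 1825.805]}
{'clock': 0.1, 'qpos': array([ 1.2192277 ,  0.62922027,  0.03847225,  1.51825207, -0.02699912,
        0.99627274, -0.02001427]), 'qd': array([-0.0004925 , -0.00079381,  0.00052372,  0.00049175, -0.00057954,
        0.00182412,  0.00108216]), 'tau': array([ 3.44940658e-03, -5.64526892e+01,  1.23083744e+00, -1.93972045e+01,
        1.13370165e-02,  5.46265655e-03, -4.05763231e-06]), 'eef_pos': array([ 183.09446918, -623.11890623,  230.50824741]), 'tool_rot': array([-3.13995920e+00,  3.08972587e-05,  2.85732985e-01]), 'force': array([-1.00660171, -0.71096546,  0.35129175]), 'torque': array([ 0.00297554, -0.03545674,  0.01157373]), 'gripper_force': 0.0, 'width': 85.42829171106008} 18.700000000000003
```

View pics/scene0.png

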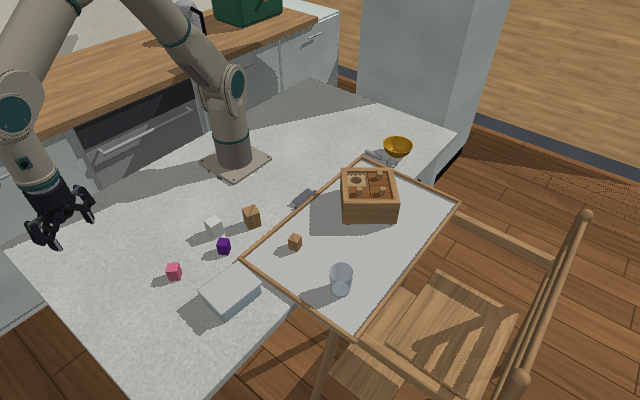

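View pics/top0.png

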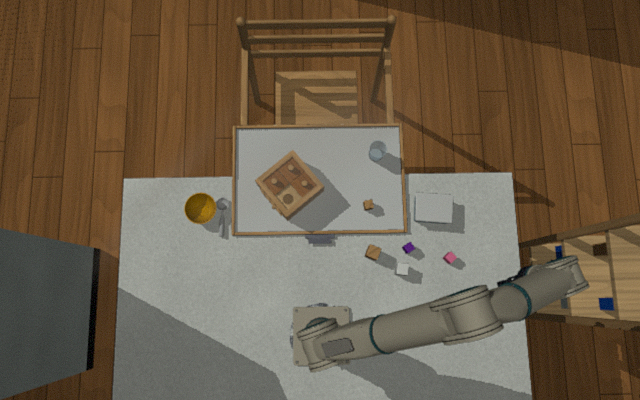

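The scene view shows the sorter at about (370,195) and the small birch block on the tray at (295,242). A larger wooden block stands on the table at (251,216). In the top view the sorter is at (290,185) and the block at (369,205).

```bash
python3 - <<'E'
import cv2,numpy as np
t=cv2.imread("pics/top0.png");s=cv2.imread("pics/scene0.png")
z=lambda im,x,y,w,h,k:cv2.resize(im[y:y+h,x:x+w],None,fx=k,fy=k,interpolation=cv2.INTER_CUBIC)
a=np.hstack([z(t,250,145,80,80,5),z(s,330,150,80,80,5)])
b=np.hstack([z(t,350,190,40,20,10),z(s,275,229,40,20,10)])
cv2.imwrite("pics/c1.png",np.vstack([a,b]))
E
```

```text
(no output)
```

View pics/c1.png

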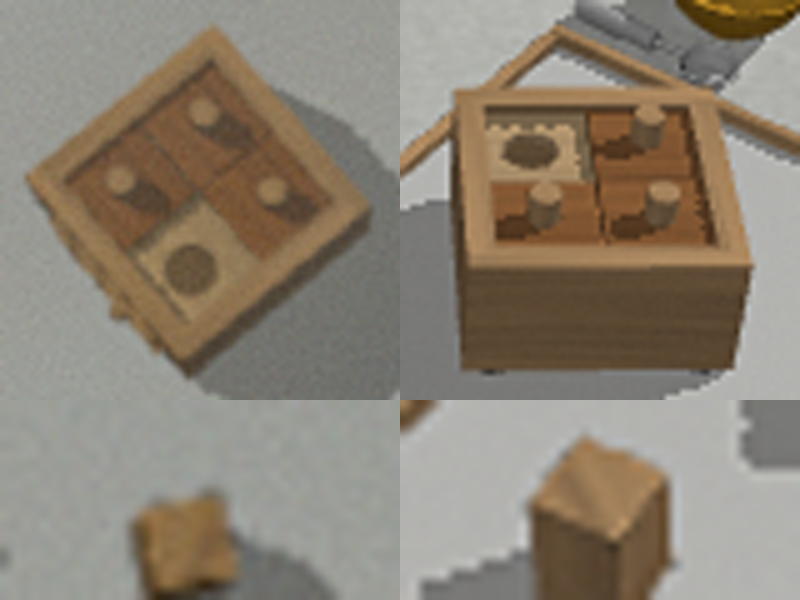

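The enlarged crops show the door_x knob on the right in the top view (272,192). door_far is at the top (205,110), door_y on the left (121,180), and the open bay with its round hole at the bottom (190,270). The emptying door is on the lower-left side, which is -x. The block was clipped, so I'll crop it again.

```bash
cat > h.py <<'E'
import numpy as np,cv2
from scipy.optimize import least_squares
from cell import ctrl
def proj(n,X):
    c=ctrl.calibration(n); Y=np.asarray(X,float)@np.array(c["R"]).T+np.array(c["t"])
    p=Y@np.array(c["mtx"]).T; return p[:,:2]/p[:,2:]
def place(p,L):
    x,y,z,a=p; L=np.asarray(L,float); c,s=np.cos(a),np.sin(a)
    return np.c_[c*L[:,0]-s*L[:,1]+x,s*L[:,0]+c*L[:,1]+y,L[:,2]+z]
def fit(obs,p0):
    # obs: {cam:[(local xyz,(u,v))]}
    f=lambda p:np.concatenate([(proj(n,place(p,[o[0] for o in O]))-np.array([o[1] for o in O])).ravel() for n,O in obs.items()])
    r=least_squares(f,p0,loss="soft_l1"); return r.x,f(r.x).reshape(-1,2)
E
cat > fit1.py <<'E'
from h import *
h=89.5;q=70.5
T=[((h,h,100.5),(213,27)),((h,-h,100.5),(372,208)),((-h,h,100.5),(28,178)),
 ((q,q,100.5),(212,66)),((q,-q,100.5),(331,205)),((-q,q,100.5),(68,183)),
 ((40,40,119),(204,110)),((-40,40,119),(121,180)),((40,-40,119),(272,191)),((-40,-40,86),(190,270))]
S=[((h,-h,100.5),(60,267)),((h,h,100.5),(352,265)),((-h,-h,100.5),(55,90)),((-h,h,100.5),(315,92)),
 ((40,-40,119),(145,189)),((40,40,119),(262,187)),((-40,40,119),(250,111)),((-40,-40,86),(130,152)),((h,-h,0),(63,368)),((h,h,0),(335,368))]
o={"top":[(l,((u+.5)/5-.5+250,(v+.5)/5-.5+145)) for l,(u,v) in T],"scene":[(l,((u+.5)/5-.5+330,(v+.5)/5-.5+150)) for l,(u,v) in S]}
if __name__=="__main__":
    for oo in (o,{"top":o["top"]},{"scene":o["scene"]}):
        p,e=fit(oo,[600,100,6,-.87]); print(p.round(3))
    p,e=fit(o,[600,100,6,-.87]); print(e.round(1).tolist())
    for n,l in dict(door_x=(40,-40,119),far=(40,40,119),door_y=(-40,40,119),open=(-40,-40,86)).items(): print(n,place(p,[l]).round(1))
    t=cv2.imread("pics/top0.png");s=cv2.imread("pics/scene0.png")
    z=lambda im,x,y,w,h,k:cv2.resize(im[y:y+h,x:x+w],None,fx=k,fy=k,interpolation=cv2.INTER_CUBIC)
    cv2.imwrite("pics/c2.png",np.hstack([z(t,357,193,24,24,16),z(s,283,229,24,24,16)]))
E
python3 fit1.py
```

```text
[543.853 106.393   5.511  -0.892]
[552.743 107.158 -36.271  -0.888]
[538.19  118.853  -5.899  -7.176]
[[0.1, -0.6], [-0.3, -0.1], [-1.0, -0.3], [-0.4, -1.3], [0.5, -0.2], [-1.6, -0.6], [-0.2, 0.0], [-0.8, -0.1], [0.4, 0.5], [0.0, 0.4], [1.1, -0.2], [-0.3, 0.0], [-0.4, -0.7], [-0.9, -1.1], [-0.9, 0.4], [0.7, 0.7], [0.1, 0.0], [-0.4, -0.6], [-0.8, 1.6], [-1.1, 1.3]]
door_x [[537.9  50.1 124.5]]
far [[600.1 100.4 124.5]]
door_y [[549.8 162.6 124.5]]
open [[487.6 112.4  91.5]]
```

View pics/c2.png

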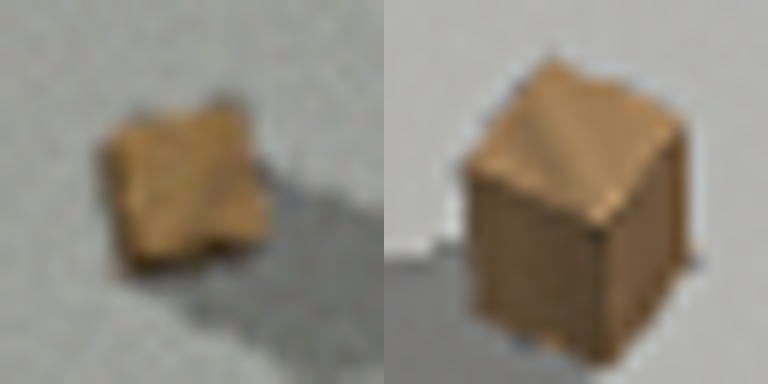

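```bash
cat > fit2.py <<'E'
from h import *
h=16
T=[((h,h,46),(105,145)),((h,-h,46),(245,105)),((-h,-h,46),(270,235)),((-h,h,46),(130,257))]
S=[((-h,h,46),(169,60)),((h,h,46),(302,122)),((h,-h,46),(218,220)),((-h,-h,46),(86,165)),((h,-h,0),(216,362)),((h,h,0),(304,264)),((-h,-h,0),(88,312))]
o={"top":[(l,((u+.5)/16-.5+357,(v+.5)/16-.5+193)) for l,(u,v) in T],"scene":[(l,((u+.5)/16-.5+283,(v+.5)/16-.5+229)) for l,(u,v) in S]}
p,e=fit(o,[490,-170,6,0]); print(p.round(3),np.degrees(p[3])); print(e.round(1).tolist())
E
python3 fit2.py
```

```text
[ 4.71718e+02 -1.84337e+02  4.60200e+00  1.60000e-01] 9.167927545683597
[[-0.1, -1.1], [-0.4, -0.1], [-0.3, 0.2], [0.0, 0.3], [-0.5, -0.6], [0.1, -0.7], [-0.2, 0.3], [-1.0, -0.3], [0.5, 1.1], [0.5, 0.2], [-0.2, 0.3]]
```

```bash
cat >> h.py <<'E'
SP,_a=np.array([543.85,106.39,6.0]),-0.892
def sw(l): return place([*SP,_a],[l])[0]
def to(xyz,yaw):
    s=ctrl.read_state(); R=cv2.Rodrigues(np.array([0,0,yaw]))[0]@np.diag([1,-1,-1.])
    dw=-np.degrees(yaw-s["tool_rot"][2]); d=R.T@(np.asarray(xyz)-s["eef_pos"])
    print("turn wz",dw.round(2),"then shift mm",d.round(1),"F",s["force"].round(2),"w",s["width"].round(1),"rot",s["tool_rot"].round(3),"t",s["clock"])
def loc():
    s=ctrl.read_state(); v=s["eef_pos"]-SP; c,q=np.cos(_a),np.sin(_a)
    print("in sorter",(c*v[0]+q*v[1]).round(1),(-q*v[0]+c*v[1]).round(1),v[2].round(1))
E
python3 -c "
from h import *
to([*sw((40,-40,0))[:2],180],.679)"
```

```text
Traceback (most recent call last):
  File "h.py", line 19, in to
    print("turn wz",dw.round(2),"then shift mm",d.round(1),"F",s["force"].round(2),"w",s["width"].round(1),"rot",s["tool_rot"].round(3),"t",s["clock"])
                                                                                       ^^^^^^^^^^^^^^^^
AttributeError: 'float' object has no attribute 'round'
```

Emit:
carry_out(deltas=[0,0,-7.5,0,0,0,0.06,0,0,-7.5,0,0,0,0.06,0,0,-7.5,0,0,0,0.06,0,0,0,0.046,-0.02,0,0.06,0,0,0,0.046,-0.02,0,0.06,0,0,0,0.046,-0.02,0,0.06,0,0,0,0.046,-0.02,0,0.06,0,0,0,0.046,-0.02,0,0.06,0,0,0,0.046,-0.02,0,0.06,0,0,0,0.046,-0.02,0,0.06])

```text
clock: 1.35
eef_pos: [346.6, -311.0, 231.2]
tool_rot: [-3.141, -0.0, 0.678]
force: [0.8, 0.4, 0.6]
width: 40.4
gripper_force: 0.0
```

```bash
sed -i 's/s\["width"\].round(1)/round(float(s["width"]),1)/' h.py
python3 -c "
from h import *
to([*sw((40,-40,0))[:2],160],.679)"
```

```text
turn wz -0.04 then shift mm [ 375.6 -160.9   71.2] F [0.79 0.41 0.58] w 40.4 rot [-3.141 -0.     0.678] t 1.35
```

Emit:
carry_out(deltas=[0,0,0,0.045,-0.0195,0.008,0.06,0,0,0,0.045,-0.0195,0.008,0.06,0,0,0,0.045,-0.0195,0.008,0.06,0,0,0,0.045,-0.0195,0.008,0.06,0,0,0,0.045,-0.0195,0.008,0.06,0,0,0,0.045,-0.0195,0.008,0.06,0,0,0,0.045,-0.0195,0.008,0.06,0,0,0,0.03,-0.0125,0.005,0.06,0,0,0,0,0,0,0.06,0,0,0,0,0,0,0.06])

```text
clock: 2.6
eef_pos: [520.5, 19.1, 170.0]
tool_rot: [-3.141, 0.001, 0.678]
force: [0.2, -0.1, 0.1]
width: 40.1
gripper_force: 0.0
```

```bash
python3 -c "
from h import *
to([*sw((40,-40,0))[:2],108],.679)
s=cv2.cvtColor(ctrl.get_image('scene'),4);t=cv2.cvtColor(ctrl.get_image('top'),4)
z=lambda im,x,y,w,h,k:cv2.resize(im[y:y+h,x:x+w],None,fx=k,fy=k,interpolation=cv2.INTER_CUBIC)
cv2.imwrite('pics/c3.png',np.hstack([z(t,250,120,100,120,4),z(s,310,110,100,120,4)]))"
```

```text
turn wz -0.06 then shift mm [ 33.  -13.3  62. ] F [ 0.22 -0.1   0.14] w 40.1 rot [-3.141e+00  1.000e-03  6.780e-01] t 2.6
```

View pics/c3.png

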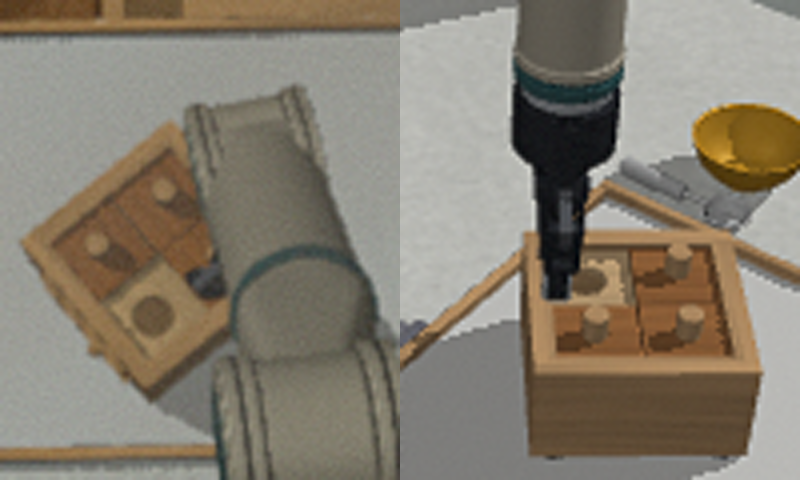

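The picture shows the gripper above and short of the door_x knob, which is at scene crop (595,325), as the numbers say. Nothing has been touched.

Emit:
carry_out(deltas=[0,0,0,0.017,-0.007,0,0.06,0,0,0,0.016,-0.006,0,0.06,0,0,0,0,0,0.02,0.06,0,0,0,0,0,0.015,0.06,0,0,0,0,0,0.012,0.06,0,0,0,0,0,0.008,0.06,0,0,0,0,0,0.006,0.06,0,0,0,0,0,0,0.06])

```text
clock: 3.7
eef_pos: [538.6, 50.7, 109.1]
tool_rot: [-3.141, 0.0, 0.678]
force: [-0.9, -0.4, -0.4]
width: 40.2
gripper_force: 0.0
```

```bash
python3 -c "
from h import *
to([*sw((40,-40,0))[:2],108],.679);loc()
s=cv2.cvtColor(ctrl.get_image('scene'),4);t=cv2.cvtColor(ctrl.get_image('top'),4)
z=lambda im,x,y,w,h,k:cv2.resize(im[y:y+h,x:x+w],None,fx=k,fy=k,interpolation=cv2.INTER_CUBIC)
cv2.imwrite('pics/c4.png',np.hstack([z(s,325,130,80,80,7)]))"
```

```text
turn wz -0.04 then shift mm [-0.9 -0.   1.1] F [-0.86 -0.38 -0.39] w 40.2 rot [-3.141  0.     0.678] t 3.7
in sorter 40.0 -39.1 103.1
```

View pics/c4.png

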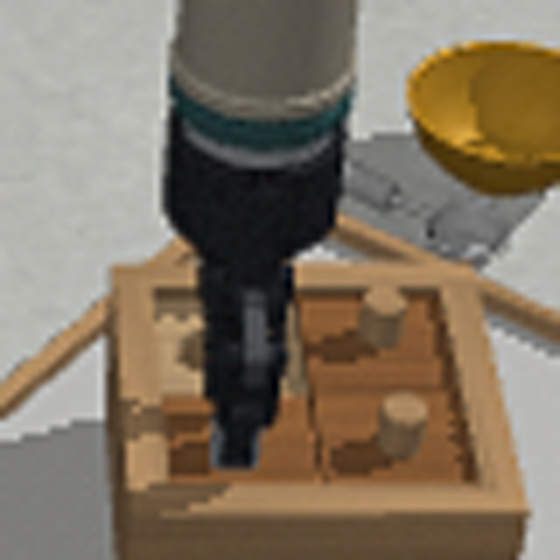

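The near finger hides the door_x knob and straddles it, with its tip at (237,465), above the door. Next I push along tool -y.

Emit:
carry_out(deltas=[0,0,0,0,-0.004,0,0.06,0,0,0,0,-0.004,0,0.06,0,0,0,0,-0.004,0,0.06,0,0,0,0,-0.008,0,0.06,0,0,0,0,-0.008,0,0.06,0,0,0,0,-0.008,0,0.06,0,0,0,0,-0.008,0,0.06,0,0,0,0,-0.008,0,0.06,0,0,0,0,-0.008,0,0.06,0,0,0,0,-0.008,0,0.06,0,0,0,0,-0.008,0,0.06])

```text
clock: 5.18
eef_pos: [490.7, 110.4, 109.3]
tool_rot: [3.142, -0.0, 0.678]
force: [1.0, -0.8, 0.3]
width: 40.2
gripper_force: 0.4
```

Emit:
carry_out(deltas=[0,0,0,0,-0.004,0,0.06,0,0,0,0,-0.002,0,0.06])

```text
clock: 5.42
eef_pos: [487.1, 114.9, 109.3]
tool_rot: [-3.142, 0.0, 0.679]
force: [0.9, -0.3, 0.3]
width: 40.6
gripper_force: 0.2
```

```bash
cat > f.py <<'E'
from h import *
s=ctrl.read_state(); c,q=np.cos(_a if 0 else -0.892),np.sin(-0.892); F=s["force"]
print("F sorter",(c*F[0]+q*F[1]).round(2),(-q*F[0]+c*F[1]).round(2),F[2].round(2)); loc()
E
python3 f.py
```

```text
F sorter 0.86 0.52 0.35
in sorter -42.2 -38.9 103.3
```

Emit:
carry_out(deltas=[0,0,0,0,-0.002,0,0.06,0,0,0,0,-0.001,0,0.06])

```text
clock: 5.68
eef_pos: [485.4, 116.9, 109.3]
tool_rot: [3.142, 0.0, 0.678]
force: [0.8, -0.1, -0.7]
width: 40.1
gripper_force: 0.2
```

Emit:
carry_out(deltas=[0,0,0,0,-0.001,0,0.06,0,0,0,0,-0.001,0,0.06])

```text
clock: 5.92
eef_pos: [484.1, 118.5, 109.3]
tool_rot: [-3.142, 0.0, 0.678]
force: [0.0, 0.7, 0.1]
width: 40.0
gripper_force: 0.2
```

```bash
python3 f.py
```

```text
F sorter -0.52 0.45 0.06
in sorter -46.9 -38.9 103.3
```

Emit:
carry_out(deltas=[0,0,0,0,-0.001,0,0.06,0,0,0,0,0,0,0.06])

```text
clock: 6.18
eef_pos: [483.9, 119.2, 109.4]
tool_rot: [3.141, -0.001, 0.678]
force: [1.1, -0.4, -0.4]
width: 40.4
gripper_force: 0.7
```

Emit:
carry_out(deltas=[0,0,0,0,-0.0005,0,0.06,0,0,0,0,0,0,0.06])

```text
clock: 6.42
eef_pos: [483.8, 119.3, 109.5]
tool_rot: [3.141, -0.001, 0.678]
force: [2.1, -2.7, 0.3]
width: 40.0
gripper_force: 1.7
```

Emit:
carry_out(deltas=[0,0,0,0,-0.0005,0,0.06,0,0,0,0,0,0,0.06])

```text
clock: 6.68
eef_pos: [483.7, 119.4, 109.5]
tool_rot: [3.14, -0.001, 0.678]
force: [2.7, -3.6, 0.3]
width: 40.0
gripper_force: 2.5
```

```bash
python3 f.py
```

```text
F sorter 4.51 -0.18 0.31
in sorter -47.9 -38.6 103.5
```

Emit:
carry_out(deltas=[0,0,0,0,-0.0003,0,0.06,0,0,0,0,0,0,0.06])

```text
clock: 6.92
eef_pos: [483.7, 119.4, 109.6]
tool_rot: [3.14, -0.001, 0.677]
force: [3.4, -4.3, 1.2]
width: 40.5
gripper_force: 2.8
```

```bash
python3 f.py
```

```text
F sorter 5.44 -0.06 1.24
in sorter -47.9 -38.6 103.6
```

Door_x is seated, with a rigid stop felt at about 5.4 N. I'll release it, lift and go to door_far.

Emit:
carry_out(deltas=[0,0,0,0,0.005,0,0.06,0,0,0,0,0.006,0,0.06,0,0,0,0,0,-0.02,0.06,0,0,0,0,0,-0.03,0.06,0,0,0,0.02,0.02,0,0.06,0,0,0,0.03,0.03,0,0.06,0,0,0,0.027,0.027,0,0.06,0,0,0,0,0,0,0.06])

```text
clock: 7.92
eef_pos: [600.0, 99.4, 158.8]
tool_rot: [3.141, -0.001, 0.677]
force: [-2.6, 0.1, -0.1]
width: 39.7
gripper_force: 0.0
```

Emit:
carry_out(deltas=[0,0,-10,0,0,0,0.06,0,0,-10,0,0,0,0.06,0,0,-10,0,0,0,0.06,0,0,-10,0,0,0,0.06,0,0,-10,0,0,0,0.06,0,0,-10,0,0,0,0.06,0,0,-10,0,0,0,0.06,0,0,-10,0,0,0,0.06,0,0,-10,0,0,0,0.06,0,0,0,0,0,0,0.06])

```text
clock: 9.18
eef_pos: [596.5, 100.2, 159.0]
tool_rot: [-3.14, -0.002, 2.248]
force: [0.3, 0.3, 0.6]
width: 39.8
gripper_force: 0.0
```

```bash
python3 f.py; python3 -c "
from h import *
to([*sw((41,40,0))[:2],109],2.2498)
s=cv2.cvtColor(ctrl.get_image('scene'),4);t=cv2.cvtColor(ctrl.get_image('top'),4)
z=lambda im,x,y,w,h,k:cv2.resize(im[y:y+h,x:x+w],None,fx=k,fy=k,interpolation=cv2.INTER_CUBIC)
cv2.imwrite('pics/c5.png',np.hstack([z(t,250,145,80,80,5),z(s,325,140,80,80,5)]))"
```

```text
F sorter 0.01 0.42 0.65
in sorter 37.8 37.1 153.0
turn wz -0.08 then shift mm [-3.2  2.9 50. ] F [0.33 0.25 0.65] w 39.8 rot [-3.140e+00 -2.000e-03  2.248e+00] t 9.175
```

View pics/c5.png

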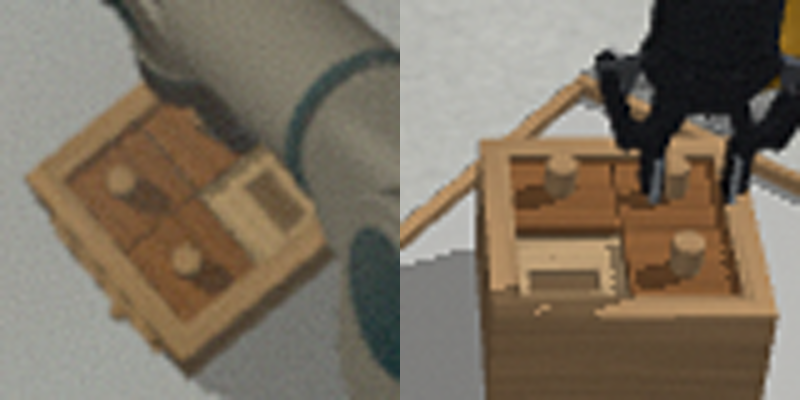

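Door_x is home, its knob at (187,262) in the top crop, and its old bay is empty with a rectangular hole showing. The gripper stands over door_far, whose knob is at scene crop (685,255).

Emit:
carry_out(deltas=[0,0,0,-0.003,0.003,0,0.06,0,0,0,0,0,0.02,0.06,0,0,0,0,0,0.015,0.06,0,0,0,0,0,0.01,0.06,0,0,0,0,0,0.005,0.06,0,0,0,0,0,0,0.06])

```text
clock: 10.02
eef_pos: [602.0, 99.8, 109.1]
tool_rot: [-3.141, -0.0, 2.249]
force: [0.4, -0.1, -0.2]
width: 40.4
gripper_force: 0.0
```

```bash
python3 f.py
```

```text
F sorter 0.36 0.24 -0.19
in sorter 41.7 41.1 103.1
```

Emit:
carry_out(deltas=[0,0,0,0,-0.004,0,0.06,0,0,0,0,-0.004,0,0.06,0,0,0,0,-0.004,0,0.06,0,0,0,0,-0.008,0,0.06,0,0,0,0,-0.008,0,0.06,0,0,0,0,-0.008,0,0.06,0,0,0,0,-0.008,0,0.06,0,0,0,0,-0.008,0,0.06,0,0,0,0,-0.008,0,0.06,0,0,0,0,-0.008,0,0.06,0,0,0,0,-0.008,0,0.06])

```text
clock: 11.4
eef_pos: [542.5, 51.6, 109.4]
tool_rot: [3.142, 0.0, 2.249]
force: [0.7, 0.0, 0.8]
width: 40.1
gripper_force: 0.4
```

Emit:
carry_out(deltas=[0,0,0,0,-0.004,0,0.06,0,0,0,0,-0.002,0,0.06])

```text
clock: 11.65
eef_pos: [537.9, 47.9, 109.3]
tool_rot: [-3.141, -0.0, 2.249]
force: [-0.0, 0.9, -0.2]
width: 40.3
gripper_force: 0.2
```

Emit:
carry_out(deltas=[0,0,0,0,-0.002,0,0.06,0,0,0,0,-0.001,0,0.06])

```text
clock: 11.9
eef_pos: [535.8, 46.3, 109.2]
tool_rot: [-3.141, -0.0, 2.249]
force: [0.1, 1.1, -1.2]
width: 40.3
gripper_force: 0.2
```

```bash
python3 f.py
```

```text
F sorter -0.86 0.77 -1.2
in sorter 41.7 -44.0 103.2
```

Emit:
carry_out(deltas=[0,0,0,0,-0.001,0,0.06,0,0,0,0,-0.001,0,0.06])

```text
clock: 12.15
eef_pos: [534.3, 45.1, 109.3]
tool_rot: [-3.141, -0.0, 2.249]
force: [1.1, 0.7, -0.4]
width: 40.4
gripper_force: 0.2
```

Emit:
carry_out(deltas=[0,0,0,0,-0.001,0,0.06,0,0,0,0,0,0,0.06])

```text
clock: 12.4
eef_pos: [533.5, 44.6, 109.3]
tool_rot: [3.141, -0.0, 2.249]
force: [0.1, 0.4, -0.7]
width: 40.1
gripper_force: 0.3
```

```bash
python3 f.py
```

```text
F sorter -0.22 0.34 -0.71
in sorter 41.6 -46.8 103.3
```

Emit:
carry_out(deltas=[0,0,0,0,-0.0007,0,0.06,0,0,0,0,0,0,0.06])

```text
clock: 12.65
eef_pos: [533.5, 44.5, 109.5]
tool_rot: [3.14, 0.0, 2.25]
force: [1.2, 1.7, -0.3]
width: 40.2
gripper_force: 1.0
```

Emit:
carry_out(deltas=[0,0,0,0,-0.0005,0,0.06,0,0,0,0,0,0,0.06])

```text
clock: 12.9
eef_pos: [533.4, 44.4, 109.6]
tool_rot: [3.14, 0.0, 2.25]
force: [3.2, 3.8, 0.5]
width: 40.4
gripper_force: 1.9
```

Emit:
carry_out(deltas=[0,0,0,0,-0.0005,0,0.06,0,0,0,0,0,0,0.06])

```text
clock: 13.15
eef_pos: [533.3, 44.4, 109.7]
tool_rot: [3.139, 0.0, 2.25]
force: [3.2, 3.3, 1.4]
width: 40.2
gripper_force: 2.5
```

```bash
python3 f.py
```

```text
F sorter -0.52 4.59 1.38
in sorter 41.7 -47.1 103.7
```

Emit:
carry_out(deltas=[0,0,0,0,-0.0003,0,0.06,0,0,0,0,0,0,0.06])

```text
clock: 13.4
eef_pos: [533.3, 44.3, 109.8]
tool_rot: [3.138, 0.0, 2.25]
force: [3.1, 4.1, 0.2]
width: 40.1
gripper_force: 2.7
```

```bash
python3 f.py
```

```text
F sorter -1.27 5.01 0.22
in sorter 41.7 -47.2 103.8
```

Emit:
carry_out(deltas=[0,0,0,0,0.005,0,0.06,0,0,0,0,0.005,0,0.06,0,0,0,0,0,-0.02,0.06,0,0,0,0,0,-0.03,0.06,0,0,0,0,0,-0.03,0.06,0,0,10,0,0,0,-1,0,0,10,0,0,0,-1,0,0,9.7,0,0,0,-1,0,0,0,0,0,0,-1])

```text
clock: 14.52
eef_pos: [539.2, 49.0, 189.1]
tool_rot: [-3.14, 0.001, 1.732]
force: [-0.4, -0.1, 0.6]
width: 85.2
gripper_force: 0.0
```

```bash
sed -i 's/^SP,_a=.*/SP,_a=np.array([546.1,106.8,6.0]),-0.892/' h.py; python3 f.py; python3 -c "
from h import *
to([473,-184,110],1.731)"
```

```text
F sorter -0.18 -0.36 0.63
in sorter 40.7 -41.7 183.1
turn wz 0.08 then shift mm [-219.4 -102.5   79.1] F [-0.39 -0.08  0.63] w 85.2 rot [-3.140e+00  1.000e-03  1.732e+00] t 14.525
```

Emit:
carry_out(deltas=[0,0,0,-0.036,-0.017,0,-1,0,0,0,-0.037,-0.017,0,-1,0,0,0,-0.037,-0.017,0,-1,0,0,0,-0.037,-0.017,0,-1,0,0,0,-0.036,-0.017,0,-1,0,0,0,-0.036,-0.017,0,-1,0,0,0,0,0,0.04,-1,0,0,0,0,0,0.03,-1,0,0,0,0,0,0,-1,0,0,0,0,0,0,-1])

```text
clock: 15.78
eef_pos: [474.5, -182.9, 120.0]
tool_rot: [3.141, 0.0, 1.733]
force: [0.6, 0.3, 0.7]
width: 85.5
gripper_force: 0.0
```

```bash
python3 -c "
from h import *
to([473,-184,110],1.731)
s=cv2.cvtColor(ctrl.get_image('scene'),4);t=cv2.cvtColor(ctrl.get_image('top'),4)
z=lambda im,x,y,w,h,k:cv2.resize(im[y:y+h,x:x+w],None,fx=k,fy=k,interpolation=cv2.INTER_CUBIC)
cv2.imwrite('pics/c6.png',np.hstack([z(t,250,145,80,80,5),z(s,255,180,80,80,5)]))"
```

```text
turn wz 0.1 then shift mm [-0.8 -1.7 10. ] F [0.57 0.33 0.68] w 85.5 rot [3.141 0.    1.733] t 15.775
```

View pics/c6.png

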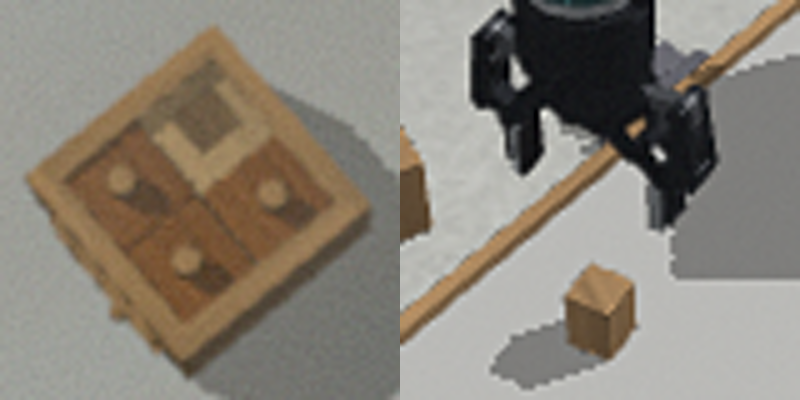

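The top crop shows door_far home at (272,192), door_x at (187,262), door_y unmoved at (121,180), and the square hole free at (205,115). In the scene crop the open gripper stands above the block at (600,310).

Emit:
carry_out(deltas=[0,0,0,-0.001,-0.002,0.02,-1,0,0,0,0,0,0.025,-1,0,0,0,0,0,0.025,-1,0,0,0,0,0,0.016,-1,0,0,0,0,0,0.006,-1,0,0,0,0,0,0,-1,0,0,0,0,0,0,-0.2,0,0,0,0,0,0,0.1,0,0,0,0,0,0,0.2,0,0,0,0,0,0,0.4,0,0,0,0,0,0,0.4,0,0,0,0,0,0,0.4])

```text
clock: 17.38
eef_pos: [472.6, -184.4, 27.9]
tool_rot: [3.141, 0.001, 1.731]
force: [0.5, 0.2, 5.2]
width: 31.1
gripper_force: 60.0
```

Emit:
carry_out(deltas=[0,0,0,0,0,-0.01,0.4,0,0,0,0,0,-0.03,0.4,0,0,0,0,0,-0.04,0.4,0,0,0,0,0,-0.04,0.4,0,0,0,0,0,-0.022,0.4,0,0,-10,0,0,0,0.4,0,0,-10,0,0,0,0.4,0,0,-9.7,0,0,0,0.4,0,0,0,0,0,0,0.4])

```text
clock: 18.5
eef_pos: [471.9, -184.4, 169.6]
tool_rot: [3.141, -0.0, 2.247]
force: [0.3, 0.2, -0.2]
width: 31.0
gripper_force: 59.4
```

```bash
python3 -c "
from h import *
to([*sw((40,40,0))[:2],170],2.2498)"
```

```text
turn wz -0.14 then shift mm [140.  280.6  -0.4] F [ 0.26  0.18 -0.19] w 31.0 rot [ 3.141 -0.     2.247] t 18.5
```

Emit:
carry_out(deltas=[0,0,0,0.0175,0.035,0,0.4,0,0,0,0.0175,0.035,0,0.4,0,0,0,0.0175,0.035,0,0.4,0,0,0,0.0175,0.035,0,0.4,0,0,0,0.0175,0.035,0,0.4,0,0,0,0.0175,0.035,0,0.4,0,0,0,0.0175,0.035,0,0.4,0,0,0,0.0175,0.035,0,0.4,0,0,0,0,0,0,0.4,0,0,0,0,0,0,0.4])

```text
clock: 19.75
eef_pos: [601.8, 99.6, 169.1]
tool_rot: [-3.14, 0.0, 2.247]
force: [0.6, 0.3, -0.7]
width: 31.2
gripper_force: 59.6
```

```bash
python3 f.py; python3 -c "
from h import *
to([*sw((40,40,0))[:2],122],2.2498)"
```

```text
F sorter 0.15 0.6 -0.71
in sorter 40.5 38.8 163.1
turn wz -0.13 then shift mm [ 0.5  1.2 47.1] F [ 0.56  0.26 -0.71] w 31.2 rot [-3.14   0.     2.247] t 19.75
```

Emit:
carry_out(deltas=[0,0,-0.1,0.0005,0.001,0.015,0.4,0,0,0,0,0,0.015,0.4,0,0,0,0,0,0.007,0.4,0,0,0,0,0,0,0.4])

```text
clock: 20.25
eef_pos: [602.2, 101.0, 131.3]
tool_rot: [-3.14, -0.001, 2.251]
force: [-0.5, 0.2, -1.6]
width: 31.1
gripper_force: 59.6
```

```bash
python3 f.py; python3 -c "
from h import *
s=cv2.cvtColor(ctrl.get_image('scene'),4);cv2.imwrite('pics/s7.png',s)
z=lambda im,x,y,w,h,k:cv2.resize(im[y:y+h,x:x+w],None,fx=k,fy=k,interpolation=cv2.INTER_CUBIC)
im=z(s,345,150,60,60,10)
st=ctrl.read_state();e=st['eef_pos'];q=16
L=[(x,y,zz) for zz in (0,46) for x in(-q,q) for y in (-q,q)]
p=proj('scene',place([e[0],e[1],e[2]-22,-0.892],L)); P=((p-[345,150]+.5)*10-.5)
print(P.round(0).tolist())
for u,v in P: cv2.circle(im,(int(u),int(v)),3,(0,255,0),-1)
H=proj('scene',place([*SP,-0.892],[(40+a*19,40+b*19,86) for a,b in((1,1),(1,-1),(-1,-1),(-1,1))]))
for u,v in (H-[345,150]+.5)*10-.5: cv2.circle(im,(int(u),int(v)),3,(0,0,255),-1)
cv2.imwrite('pics/c7.png',im)"
```

```text
F sorter -0.42 -0.25 -1.58
in sorter 39.7 40.0 125.3
[[329.0, 384.0], [428.0, 384.0], [341.0, 451.0], [441.0, 451.0], [344.0, 276.0], [445.0, 276.0], [356.0, 342.0], [459.0, 342.0]]
```

View pics/c7.png

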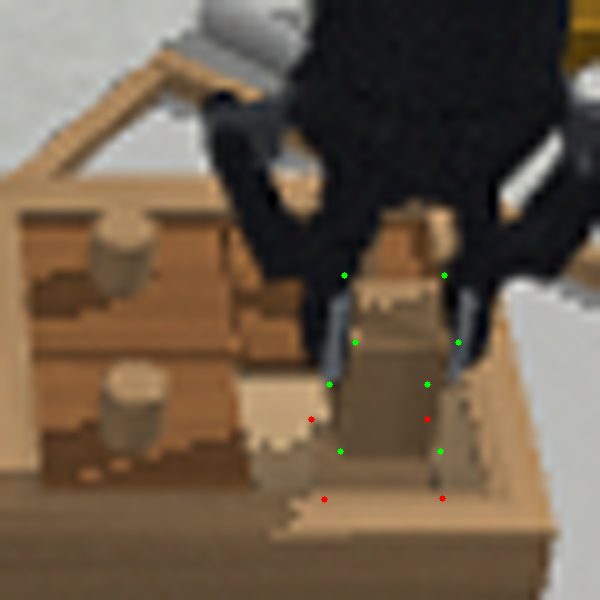

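The block is held upright over the free bay, with the front face at about x 352–437 and y 342–457. It may sit a millimetre or two off in the depth direction, so I'll check the edges numerically.

```bash
python3 -c "
from h import *
s=cv2.imread('pics/s7.png').astype(int)
print(s[174:203,382:388].mean(1).round().astype(int)[:,::-1].tolist())
print('row188',s[186:192,372:396].mean(0).round().astype(int)[:,2].tolist())
st=ctrl.read_state();e=st['eef_pos']
f=lambda dz:(proj('scene',place([*(e-[2.25,.4,0]),-.892],[(16,0,dz-22),(16,0,dz+24),(-16,0,dz+24),(16,-16,dz-11),(16,16,dz-11)]))).round(1).tolist()
print(f(0))"
```

```text
[[116, 80, 48], [124, 84, 51], [129, 88, 52], [124, 85, 52], [162, 124, 86], [157, 126, 89], [119, 94, 67], [108, 86, 60], [104, 83, 59], [104, 82, 58], [118, 93, 66], [90, 71, 50], [91, 73, 51], [91, 72, 51], [90, 72, 51], [90, 71, 50], [89, 71, 49], [88, 70, 50], [89, 70, 49], [88, 70, 49], [87, 68, 48], [92, 73, 52], [119, 94, 67], [117, 93, 66], [115, 91, 64], [151, 120, 85], [174, 137, 97], [181, 144, 102], [180, 143, 101]]
row188 [156, 155, 157, 153, 152, 133, 79, 84, 94, 93, 94, 94, 93, 89, 86, 84, 85, 104, 111, 115, 155, 168, 175, 176]
[[383.0, 194.4], [384.6, 183.5], [383.3, 176.9], [378.3, 191.9], [388.4, 191.9]]
```

The edges sit about 0.7 px low, so the block is roughly 2–3 mm toward the sorter's +x. I'll shift 2 mm and lower it by feel.

Emit:
carry_out(deltas=[0,0,0,0.002,0,0.005,0.4,0,0,0,0,0,0.005,0.4,0,0,0,0,0,0.004,0.4,0,0,0,0,0,0,0.4])

```text
clock: 20.8
eef_pos: [601.3, 102.9, 117.9]
tool_rot: [-3.141, -0.0, 2.251]
force: [1.1, -0.3, -0.9]
width: 30.6
gripper_force: 59.6
```

Emit:
carry_out(deltas=[0,0,0,0,0,0.0015,0.4,0,0,0,0,0,0.0015,0.4,0,0,0,0,0,0,0.4])

```text
clock: 21.18
eef_pos: [601.5, 103.0, 115.3]
tool_rot: [-3.142, -0.0, 2.251]
force: [-0.7, -0.4, 0.1]
width: 30.7
gripper_force: 59.6
```

Emit:
carry_out(deltas=[0,0,0,0,0,0.001,0.4,0,0,0,0,0,0.001,0.4,0,0,0,0,0,0,0.4])

```text
clock: 21.55
eef_pos: [601.5, 103.0, 113.3]
tool_rot: [-3.142, -0.0, 2.251]
force: [-0.1, -0.5, -0.1]
width: 30.7
gripper_force: 59.6
```

```bash
python3 f.py; python3 -c "
from h import *
print(ctrl.read_state()['torque'].round(3))"
```

```text
F sorter 0.34 -0.45 -0.11
in sorter 37.7 40.7 107.3
[-0.032  0.021 -0.048]
```

Emit:
carry_out(deltas=[0,0,0,0,0,0.001,0.4,0,0,0,0,0,0.0005,0.4,0,0,0,0,0,0,0.4])

```text
clock: 21.92
eef_pos: [601.5, 103.0, 111.8]
tool_rot: [-3.142, -0.0, 2.251]
force: [0.3, -0.9, -0.5]
width: 31.2
gripper_force: 59.6
```

Emit:
carry_out(deltas=[0,0,0,0,0,0.001,0.4,0,0,0,0,0,0.0005,0.4,0,0,0,0,0,0,0.4])

```text
clock: 22.3
eef_pos: [601.5, 103.0, 110.2]
tool_rot: [-3.141, -0.0, 2.251]
force: [0.7, -0.1, -1.1]
width: 30.7
gripper_force: 59.6
```

```bash
python3 f.py; python3 -c "
from h import *
print(ctrl.read_state()['torque'].round(3))"
```

```text
F sorter 0.52 0.46 -1.09
in sorter 37.8 40.7 104.2
[0.022 0.022 0.058]
```

Emit:
carry_out(deltas=[0,0,0,0,0,0.001,0.4,0,0,0,0,0,0.001,0.4,0,0,0,0,0,0,0.4])

```text
clock: 22.68
eef_pos: [601.4, 103.0, 108.2]
tool_rot: [-3.141, -0.0, 2.251]
force: [-0.1, 0.4, 0.2]
width: 30.9
gripper_force: 59.6
```

Emit:
carry_out(deltas=[0,0,0,0,0,0.001,0.4,0,0,0,0,0,0.001,0.4,0,0,0,0,0,0.001,0.4,0,0,0,0,0,0,0.4])

```text
clock: 23.18
eef_pos: [601.5, 103.0, 105.2]
tool_rot: [-3.141, -0.0, 2.251]
force: [0.4, -0.9, -0.7]
width: 31.4
gripper_force: 59.6
```

```bash
python3 f.py; python3 -c "
from h import *
print(ctrl.read_state()['torque'].round(3))"
```

```text
F sorter 0.94 -0.24 -0.7
in sorter 37.7 40.7 99.2
[ 0.012 -0.013 -0.003]
```

Emit:
carry_out(deltas=[0,0,0,0,0,0,0.1,0,0,0,0,0,0,0.0,0,0,0,0,0,0,0.0,0,0,0,0,0,0,0.0,0,0,0,0,0,-0.02,0.0,0,0,0,0,0,-0.04,0.0,0,0,0,0,0,-0.05,0.0,0,0,0,0,0,-0.05,0.0])

```text
clock: 24.18
eef_pos: [601.3, 102.9, 266.8]
tool_rot: [-3.141, -0.0, 2.251]
force: [0.7, -0.4, -0.4]
width: 42.8
gripper_force: 0.0
```

Emit:
carry_out(deltas=[0,0,0,-0.04,-0.04,0,0,0,0,0,-0.04,-0.04,0,0,0,0,0,-0.04,-0.04,0,0,0,0,0,-0.04,-0.04,0,0,0,0,0,-0.02,-0.04,0,0,0,0,0,0,0,0,0,0,0,0,0,0,0,0])

```text
clock: 25.05
eef_pos: [559.4, -161.9, 265.5]
tool_rot: [3.141, -0.0, 2.251]
force: [1.0, 0.3, 0.2]
width: 43.0
gripper_force: 0.0
```

```bash
python3 -c "
from h import *
s=cv2.cvtColor(ctrl.get_image('scene'),4);t=cv2.cvtColor(ctrl.get_image('top'),4)
z=lambda im,x,y,w,h,k:cv2.resize(im[y:y+h,x:x+w],None,fx=k,fy=k,interpolation=cv2.INTER_CUBIC)
cv2.imwrite('pics/c8.png',np.hstack([z(t,250,145,80,80,5),z(s,330,150,80,80,5)]))"
```

```text
(no output)
```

View pics/c8.png

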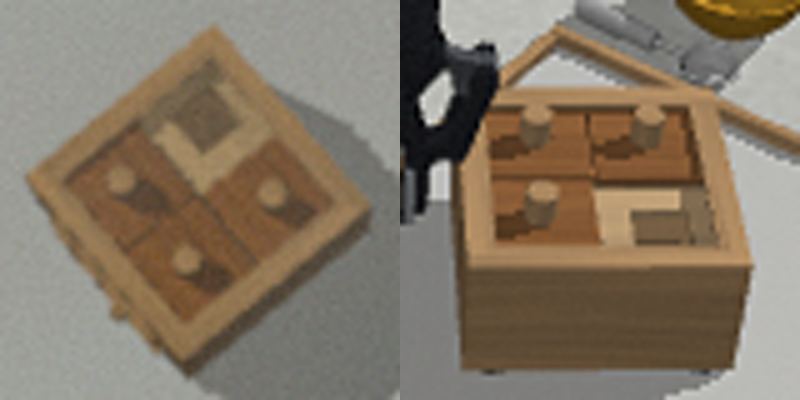

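The block is out of sight below the lid: the hole at top crop (205,115) has nothing sticking out of it. All three doors are home and the gripper is clear of everything.

```bash
python3 -c "
from cell import ctrl
print(ctrl.finish_job())"
```

```text
the job is handed in; nothing more can be done
None
```

Job handed in at about 25 s: door_x then door_far slid home in two slides, each seated at about 5 N, and the square block posted through the freed hole, with nothing else moved.

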